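Lock and hold a clamshell filter holder

ROBOT

A 6-joint arm with a two-finger parallel gripper is mounted at the origin on the work surface. World frame = base frame: x ahead of the robot, y to its left, z up, the work surface at z = 0. Lengths are in m, angles in rad, forces in N, time in s.
With the tool pointing down it reaches from about 0.3 to 0.775 m from the base axis. Payload 14.6 kg.
Tool frame: the origin (TCP) lies at the very end of the fingers, on their centre line; the grasp point (between the pads) lies 19 mm behind it; z points along the fingers, y is the direction in which the jaws open and shut (so a half turn about z gives the same grasp; the last joint's range is limited). The gripper opens to 94 mm and grips with 3 to 60 N. Pads are 16 mm wide; open, the fingers measure 119 mm over their backs; the gripper's body (75 mm by 177 mm) begins 78 mm behind the grasp point.
Start: joints at [1.082, 0.3, 1.521, -0, 1.321, -0.067], TCP at [0.225, 0.502, 0.184] pointing down, gripper open.
Joint ranges: [-3.03, 3.03], [-0.79, 2.21], [0.23, 2.52], [-1.04, 4.18], [0, 3.07], [-2.55, 2.55]. Speed limits (rad/s): [2.22, 2.22, 2.57, 3.14, 3.14, 3.14].

INTERFACE

Orientations are given as [roll, pitch, yaw] about the fixed x, y, z axes, in that order (R = Rz(yaw) Ry(pitch) Rx(roll)).
In Python, from rig import robot gives the robot as it stands. The module is installed in compiled form; this text tells all that it offers.
- The arm moves only by the tool step_arm, never from a script. Its argument "commands" is a list of rows, each a list of 3 entries, a list of its own where there are three numbers: the closure, from -1 (fully open) to 1 (shut), then the shift along the world's x, y, z in units of 50 mm (1.0 is 50 mm), then the turn, a rotation vector about the world's x, y, z in units of 5 degrees (1.0 is 5 degrees). A call has 1 to 10 rows; each row shifts and turns the commanded pose from where the row before left it; what a row does not reach is not made up. A row lasts 1/8 s, in which the tool goes at most 62.5 mm and 10.7 degrees, less where a joint would pass 70% of its speed; a pose out of reach is approached as far as the arm can. A call is refused whole if a number of a shift passes 1 or a number of a turn 1, either way. A call with a gripper value outside its range is refused whole. The fingers move at their own pace and stop on an object; the grip force is fixed at half the most. Time passes only in rows, so rows that do not move let the fingers close. It gives the time, the measured TCP pose, the force and the opening at its end, in the units of the state.
- robot.state(): the state, without advancing time (a new reading comes with each control period).
- robot.snapshot(name): name is "side" or "top"; returns the picture (420x560x3 uint8, red, green, blue); there is no depth.
- robot.camera_model(name): a dict with "camera_matrix" (3x3 intrinsics, pixels), "distortion" ([k1, k2, p1, p2, k3] as OpenCV has them; the pictures are not rectified), "extrinsics" (4x4, takes a point from world to camera coordinates). Camera axes: x right, y down, z forward; pixel columns grow to the right and rows downward; lengths in m; the calibration is good to about 2 mm. A picture is of the moment at which its call begins. camera_model takes no time and is no camera call.
- robot.job_done(): hands the job in, once; it reports no verdict.
The state is a dict: "time_s": time; "qpos": joint angles; "joint_velocities": joint speeds; "joint_efforts": joint torques, N m; "tool_pos": TCP position; "tool_rot": TCP orientation; "wrist_force": force on the tool from outside, world axes, zero at the start; "ft_torque": the same for the moment, N m; "grip_width": finger opening in m.
Only numpy, scipy, OpenCV 4.12 (cv2) and the standard library are available. Lean on these libraries where they do the work, as an engineer would, in place of code of your own. Each camera call takes 0.05 s, during which the arm holds its last target. There are 200 camera calls.

TASK

The filter is already laid in the clamshell holder: swing its lid down shut, then take the long locking pin out of the pin stand and push it down through the lid's hole into the hole of the base until its collar presses the lid fully shut. Finish while holding: keep hold of the pin and keep pushing it down, because a sprung button lifts the lid again as soon as the push stops. Leave the short spare pin, the beaker, the tube rack and the bottle where they are.

Things in the scene. Friction and masses are not known exactly. Their poses are not given: they have to be found in the camera images.
- holder: Fixed aluminium clamshell filter holder on the bench. Origin: centre of its underside, its z up. The base block is 120 x 120 mm and 38 mm high; at its front (-x side) a lug, 36 mm long in x and 40 mm wide in y, same height, carries the base hole. The lid is hinged along the far (+x) edge of the base's top.
- lid (a joint): Opening angle of the holder's lid: 0 = fully shut, grows as its free front edge rises (starts half open, 0.45 to 0.85). The hinge is stiff (0.2 N m): the lid stays where it is left, but near shut a sprung button in the base lifts it back to about 0.045 (its hole then about 6 mm high) whenever it is not pushed. About 6 N down at the lug shuts it fully.
- hinge (a point): Point on the hinge line, middle of its length: at x = +60 mm, y = 0, z = 38 mm in the holder's frame. The lid turns about the holder's y axis through it.
- lid_press (a point): Point to push on, on the outer (top when shut) face of the lid, 105 mm from the hinge line, midway across; the point's axes turn with the lid, z is that face's outward normal. The lid is an aluminium plate 120 x 120 x 12 mm, 0.2 kg, with a front lug 36 x 40 mm as thick. Shut, its underside is 38.5 mm and its top 50.5 mm above the bench.
- lid_hole (a point): Centre of the upper mouth of the round hole in the lid's lug, 11 mm wide with a 2 mm chamfer, straight through the 12 mm lug, 138 mm from the hinge line. Directly over the base hole when the lid is shut.
- base_hole (a point): Centre of the upper mouth of the vertical hole in the base's lug, 11 mm wide with a 2 mm chamfer, straight through to the bench 38 mm below.
- stand: Fixed white plastic pin stand, 50 (x) x 130 (y) x 50 mm high, origin at the centre of its underside. Two vertical 11 mm holes, 46 mm deep, at y = +40 and y = -40 mm in its frame; the long pin stands in one of them, the short spare in the other, collars resting on the stand's top.
- pin_grip (a point): Centre of the long locking pin's handle (pin upright in the stand). Black cylindrical handle 16 mm in diameter, 50 mm tall; beneath it a steel collar 24 mm in diameter, 5 mm thick, its underside 30 mm below this point; beneath that a steel shank 8 mm in diameter, 40 mm long, the last 7 mm tapered to 3 mm. About 70 g.
- pin_tip (a point): Tip of the long pin's shank, 70 mm below the centre of its handle.
- pin: The long locking pin (see pin_grip); origin at the centre of the underside of its collar, z up along the handle.
- spare_grip (a point): Centre of the handle of the short spare pin: same widths but handle only 26 mm tall and shank 20 mm. Bystander, stays in the stand.
- beaker: Empty glass beaker, 66 mm wide, 85 mm high, origin under its centre. Bystander.
- tube_rack: Grey rack of capped tubes, 60 x 160 mm, 88 mm high, origin under its centre. Bystander.
- reagent: White plastic bottle, 60 mm wide, 120 mm high, origin under its centre. Bystander.
Not all that is in view belongs to the job. Leave any yellow look-alike of the pin alone. What is shaped like the holder but blue is not meant.

How it is judged:
On the way, in this order (a step that is already met when the one before it is completed fails the run):
1. the lid is swung down until it rests on its sprung button or lower (opening below 0.08 rad) (value of joint lid below 0.08 rad), for 0.2 s.
2. the long pin reaches through the lid into the base hole (horizontal distance between pin_tip and base_hole below 0.006 m and height (world z) of pin_tip below 0.034 m and value of joint lid below 0.08 rad), for 0.1 s.
At the end, for the whole second after the job is handed in: The long pin stands upright (0.12 rad) in both holes, tip within 6 mm of the base hole's axis, collar down on the lid (4 mm), lid pressed shut (below 0.014 rad); the gripper still pushes the pin (over 1 N) and the pin the holder (over 2 N), at rest, through the last second (value of joint lid below 0.014 rad and horizontal distance between pin_tip and base_hole below 0.006 m and z of pin in the frame of holder below 0.0545 m and angle between pin's own z axis and vertical below 0.12 rad and contact force between pin and holder above 2 N and contact force between the fingers and pin above 1 N and linear speed of pin below 0.02 m/s); the arm keeps its last pose, push and grip.
It fails at once if the short spare pin is moved by more than 30 mm (distance of spare_grip from where it was at the start of the episode above 0.03 m).
It fails at once if the beaker is moved by more than 30 mm (distance of beaker from where it was at the start of the episode above 0.03 m).
It fails at once if the tube rack is moved by more than 30 mm (distance of tube_rack from where it was at the start of the episode above 0.03 m).
It fails at once if the bottle is moved by more than 30 mm (distance of reagent from where it was at the start of the episode above 0.03 m).
It also fails if it takes over 54 s, if anything falls off the work surface, if the arm or the gripper's body presses on something with over 40 N, if the wrist force passes 120 N, or if a joint passes its speed limit or range.

## Working session

There is one attempt and no reset: what is moved stays moved. The work goes in short steps, Python scripts to look and compute and a tool call to move; the robot and the scene stay as the last step left them, time stands still between calls to the robot, and variables do not carry over. Pictures are saved under pics/ and viewed, about 8 in all and at most 12, crops included, and the job is handed in when it is done.

Besides the shell and the picture viewer there is one more tool, called after ">>>" as a command line: name --argument value ..., lists and objects as JSON in quotes. step_arm: Moves the arm, as the interface text tells. Its arguments: {"type":"object","properties":{"commands":{"type":"array","items":{"type":"array"}}},"required":["commands"]}

```bash
mkdir -p pics; cat > h.py <<'E'
import numpy as np,cv2
from rig import robot
def cam(n):
    c=robot.camera_model(n); return np.array(c["camera_matrix"],float),np.array(c["distortion"],float),np.array(c["extrinsics"],float)
def snap(n,f):
    im=robot.snapshot(n); cv2.imwrite(f,im[:,:,::-1]); return im
def ray(n,uv):
    K,D,E=cam(n); p=cv2.undistortPoints(np.array([[uv]],float),K,D)[0,0]
    R,t=E[:3,:3],E[:3,3]; return -R.T@t, R.T@np.array([p[0],p[1],1.])
def onz(n,uv,z):
    o,d=ray(n,uv); return o+d*(z-o[2])/d[2]
def tri(uv1,uv2,n1="side",n2="top"):
    o1,d1=ray(n1,uv1);o2,d2=ray(n2,uv2)
    s=np.linalg.lstsq(np.c_[d1,-d2],o2-o1,rcond=None)[0]
    a,b=o1+s[0]*d1,o2+s[1]*d2; return (a+b)/2,np.linalg.norm(a-b)
def proj(n,P):
    K,D,E=cam(n); return cv2.projectPoints(np.array(P,float).reshape(-1,3),cv2.Rodrigues(E[:3,:3])[0],E[:3,3],K,D)[0][:,0]
E
python3 - <<'E'
from h import *
for n in("side","top"):
    im=snap(n,f"pics/{n}0.png"); E=cam(n)[2]; print(n,-E[:3,:3].T@E[:3,3],E[2,:3],cam(n)[0][0,0])
print(robot.state())
E
```

```text
side [ 0.32445792 -1.04913366  0.71281607] [ 0.21099278  0.83846538 -0.50245184] 500.7208087336928
top [ 0.40577434 -0.01499698  1.05700597] [ 0.17077434  0.00299302 -0.98530562] 419.8154032535924
{'time_s': 0.1, 'qpos': array([ 1.08243732e+00,  3.00435648e-01,  1.52149882e+00, -2.19222842e-05,
        1.32069954e+00, -6.66172991e-02]), 'joint_velocities': array([ 0.00015203, -0.00288058, -0.00225068,  0.00017158, -0.00223761,
       -0.0007529 ]), 'joint_efforts': array([ 2.14841821e-03, -5.32642543e+01, -3.53287840e+01,  7.09578814e-02,
        2.34411116e-02, -6.97129735e-05]), 'tool_pos': array([0.22504201, 0.50157855, 0.18394059]), 'tool_rot': array([-3.14055220e+00, -4.81330207e-05,  2.71985636e+00]), 'wrist_force': array([ 0.38584821, -0.30368615, -0.98771009]), 'ft_torque': array([-0.02174932, -0.04333358, -0.02131922]), 'grip_width': 0.09361860780611027}
```

View pics/side0.png

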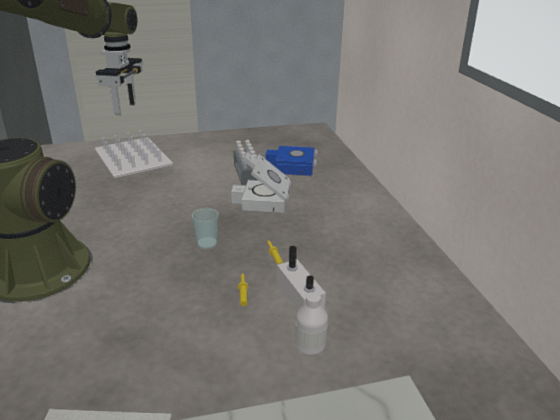

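View pics/top0.png

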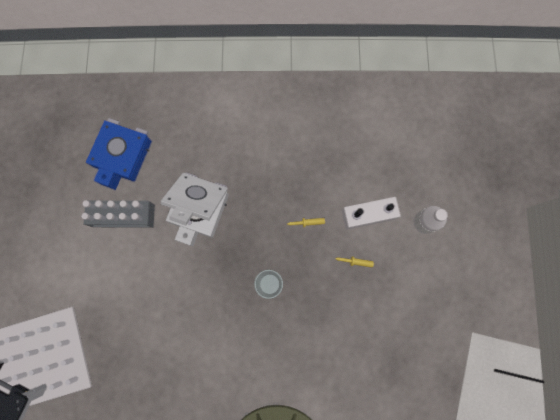

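Side view: the holder is near (262,185), the lid is half open, and the long pin's handle is at (292,257), with the spare at (310,283). Top view: the holder is at (195,210) with its base lug hole near (184,236), the stand is at (372,212), and the blue look-alike is at (118,155). Next I'll make zoomed crops.

```bash
python3 - <<'E'
from h import *
t=cv2.imread("pics/top0.png");s=cv2.imread("pics/side0.png")
c=lambda i,x,y,w,h:cv2.resize(i[y:y+h,x:x+w],(400,300),interpolation=cv2.INTER_CUBIC)
cv2.imwrite("pics/crop0.png",np.vstack([np.hstack([c(t,150,165,100,75+8-8),c(t,335,180,80,60)]),np.hstack([c(s,222,140,100,75),c(s,265,240,80,60)])]))
E
```

```text
(no output)
```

View pics/crop0.png

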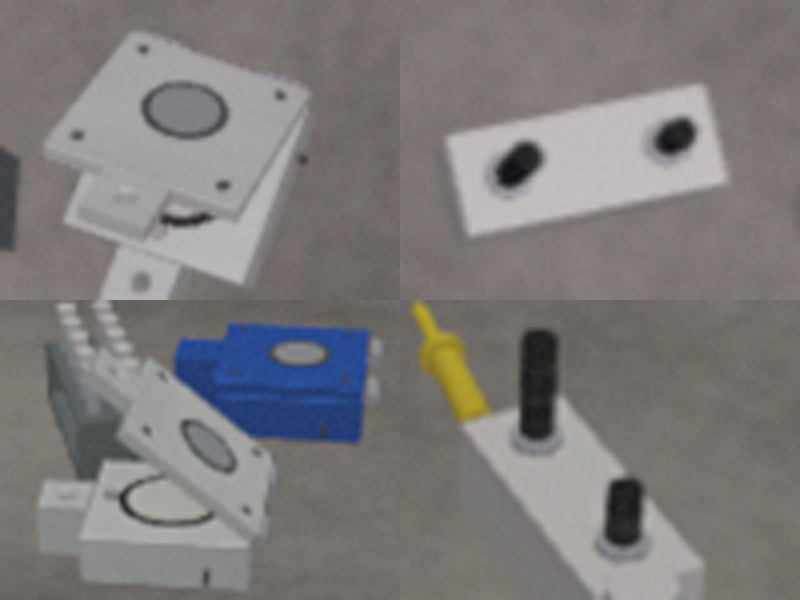

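```bash
python3 - <<'E'
from h import *
p=lambda *a:print(*[np.round(x,4) for x in a])
bh=tri((238.5,189),(185.25,235.25)); p('bh tri',*bh)
b=onz('top',(185.25,235.25),.038); p('bh top',b); p('bh side',onz('side',(238.5,189),.038))
dc=tri((274,176.5),(196.25,192.5)); p('disc',*dc)
# lid quad corners in top & side
T=np.array([[138,33],[308,97],[236,216],[46,150]])/4+[150,165]
d=dc[0][:2]-b[:2]; yaw=np.arctan2(d[1],d[0]); p('yaw',yaw,np.linalg.norm(d))
h=b[:2]+.138*np.array([np.cos(yaw),np.sin(yaw)]); p('hinge',h, 'lid angle from disc',np.arctan2(dc[0][2]-.038,np.linalg.norm(h-dc[0][:2])),np.linalg.norm(h-dc[0][:2]))
# base edge direction: right side of base top edge
q=[onz('top',np.array(x)/4+[150,165],.038) for x in [(246,283),(306,118),(182-75,243)]]; 
e=q[1]-q[0]; p('yaw by base right edge (bottom->top)',np.arctan2(e[1],e[0]))
S=[onz('top',np.array(x)/5+[335,180],.05) for x in [(47,137),(307,83),(328,184),(68,237)]]
c=np.mean(S,0); p('stand',*S,c)
ax=(S[0]+S[3]-S[1]-S[2])/2; L=np.linalg.norm(ax); u=ax/L; p('len',L,np.linalg.norm(S[0]-S[3]),'axis',u,'pin by stand',c+.04*u)
p('pin top disc',onz('top',(360.4,210.6),.105)); p('collar', onz('top',(355/3*0+335+113/5,180+170/5),.055))
p('side handle top',onz('side',(265+138/5,240+36/5),.105), 'side collar',onz('side',(265+136/5,240+138/5),.055))
p(proj('top',[c+.04*u+[0,0,.055]]),proj('side',[c+.04*u+[0,0,.055]]))
E
```

```text
Traceback (most recent call last):
numpy._core._exceptions._UFuncNoLoopError: ufunc 'multiply' did not contain a loop with signature matching types (dtype('<U6'), dtype('float64')) -> None
```

```bash
cat >> h.py <<'E'
def p(*a): print(*[x if isinstance(x,str) else np.round(x,4) for x in a])
E
python3 - <<'E'
from h import *
bh=tri((238.5,189),(185.25,235.25)); p('bh tri',*bh)
b=onz('top',(185.25,235.25),.038); p('bh top',b); p('bh side',onz('side',(238.5,189),.038))
dc=tri((274,176.5),(196.25,192.5)); p('disc',*dc)
d=dc[0][:2]-b[:2]; yaw=np.arctan2(d[1],d[0]); p('yaw',yaw,np.linalg.norm(d))
h=b[:2]+.138*np.array([np.cos(yaw),np.sin(yaw)]); p('hinge',h, 'lid angle from disc',np.arctan2(dc[0][2]-.038,np.linalg.norm(h-dc[0][:2])),np.linalg.norm(h-dc[0][:2]))
q=[onz('top',np.array(x)/4+[150,165],.038) for x in [(246,283),(306,118)]]
e=q[1]-q[0]; p('yaw by base right edge',np.arctan2(e[1],e[0]))
S=[onz('top',np.array(x)/5+[335,180],.05) for x in [(47,137),(307,83),(328,184),(68,237)]]
c=np.mean(S,0)
ax=(S[0]+S[3]-S[1]-S[2])/2; L=np.linalg.norm(ax); u=ax/L; p('stand',c,'len',L,np.linalg.norm(S[0]-S[3]),'axis',u,'pin by stand',c+.04*u)
p('pin top disc',onz('top',(360.4,210.6),.105)); p('collar', onz('top',(335+113/5,180+170/5),.055))
p('side handle top',onz('side',(265+138/5,240+36/5),.105), 'side collar',onz('side',(265+136/5,240+138/5),.055))
E
```

```text
bh tri [0.5263 0.2211 0.0371] 0.0028
bh top [0.5249 0.221  0.038 ]
bh side [0.5275 0.2194 0.038 ]
disc [0.6233 0.1876 0.0831] 0.0031
yaw -0.3267 0.104
hinge [0.6556 0.1767] lid angle from disc 0.9244 0.034
yaw by base right edge -0.3271
stand [ 0.5785 -0.237   0.05  ] len 0.131 0.05 axis [-0.1977  0.9803  0.    ] pin by stand [ 0.5706 -0.1978  0.05  ]
pin top disc [ 0.5724 -0.1968  0.105 ]
collar [ 0.5728 -0.1992  0.055 ]
side handle top [ 0.5744 -0.1956  0.105 ] side collar [ 0.5734 -0.2014  0.055 ]
```

>>> step_arm --commands '[[1, [0.72, -0.6, 0.06], [0, 0, 0]], [1, [0.72, -0.6, 0.06], [0, 0, 0]], [1, [0.72, -0.6, 0.06], [0, 0, 0]], [1, [0.72, -0.6, 0.06], [0, 0, 0]], [1, [0.72, -0.6, 0.06], [0, 0, 0]], [1, [0.72, -0.6, 0], [0, 0, 0]], [1, [0.72, -0.6, 0], [0, 0, 0]], [1, [0.72, -0.6, 0], [0, 0, 0]], [1, [0.72, -0.6, 0], [0, 0, 0]], [1, [0.72, -0.6, 0], [0, 0, 0]]]'

```text
time_s: 1.35
tool_pos: [0.5861, 0.2006, 0.1991]
tool_rot: [-3.141, -0.001, 2.72]
wrist_force: [-0.3, 0.2, -0.0]
grip_width: 0.0008
```

>>> step_arm --commands '[[1, [0, 0, -0.6], [0, 0, 0]], [1, [0, 0, -0.6], [0, 0, 0]], [1, [0, 0, -0.2], [0, 0, 0]], [1, [-0.03, 0.01, -0.2], [0, 0, 0]], [1, [-0.04, 0.01, -0.2], [0, 0, 0]], [1, [-0.04, 0.015, -0.2], [0, 0, 0]], [1, [-0.05, 0.015, -0.2], [0, 0, 0]], [1, [-0.05, 0.015, -0.2], [0, 0, 0]], [1, [-0.05, 0.015, -0.2], [0, 0, 0]], [1, [-0.05, 0.015, -0.15], [0, 0, 0]]]'

```text
time_s: 2.6
tool_pos: [0.5693, 0.2066, 0.0612]
tool_rot: [-3.141, -0.0, 2.72]
wrist_force: [-0.4, -0.3, 1.4]
grip_width: 0.0005
```

>>> step_arm --commands '[[1, [0, 0, -0.06], [0, 0, 0]], [1, [0, 0, -0.06], [0, 0, 0]], [1, [0, 0, -0.04], [0, 0, 0]], [1, [0, 0, -0.04], [0, 0, 0]], [1, [0, 0, 0], [0, 0, 0]], [1, [0, 0, 0], [0, 0, 0]]]'

```text
time_s: 3.35
tool_pos: [0.5697, 0.2065, 0.052]
tool_rot: [-3.142, 0.0, 2.72]
wrist_force: [-0.0, 1.1, -1.3]
grip_width: 0.0005
```

```bash
python3 - <<'E'
from h import *
p('F',robot.state()['wrist_force'])
t=snap('top','pics/t1.png')[:,:,::-1];s=snap('side','pics/s1.png')[:,:,::-1]
c=lambda i,x,y,w,h:cv2.resize(i[y:y+h,x:x+w],(400,300),interpolation=cv2.INTER_CUBIC)
cv2.imwrite("pics/c1.png",np.hstack([c(t,150,165,100,75),c(s,222,140,100,75)]))
E
```

```text
F [-0.0322  1.0921 -1.2987]
```

View pics/c1.png

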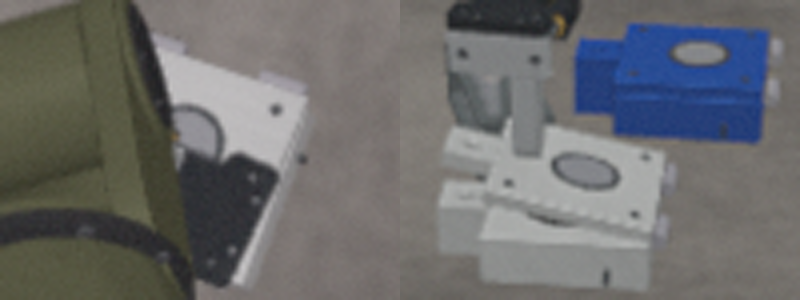

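```bash
python3 - <<'E'
from h import *
s=robot.state(); P=s['tool_pos']; p(P,s['wrist_force'],s['qpos'])
p('tcp side',(proj('side',[P,P+[0,0,.02]])-[222,140])*4+[400,0],'top',(proj('top',[P])-[150,165])*4)
h=np.array([.657,.176,.038]);f=np.array([-.947,.321,0])
for th in(0,.05,.1,.15,.2,.25):
  q=[h+f*(a*np.cos(th)-b*np.sin(th))+np.array([0,0,1])*(a*np.sin(th)+b*np.cos(th)) for a,b in((.06,.0125),(.138,.0125))]
  p(th,(proj('side',q)-[222,140])*4+[400,0])
E
```

```text
[0.5697 0.2065 0.052 ] [-0.122   0.772   0.1492] [ 2.8730e-01  5.5540e-01  1.4824e+00 -1.0000e-04  1.1037e+00 -8.6160e-01]
tcp side [[526.681  180.983 ]
 [526.3704 156.027 ]] top [[161.9475 204.9098]]
0 [[571.5542 185.6941]
 [463.7539 180.1971]]
0.05 [[572.5265 182.0415]
 [464.5978 171.724 ]]
0.1 [[573.707  178.4398]
 [465.9221 163.2944]]
0.15 [[575.0934 174.8983]
 [467.727  154.9299]]
0.2 [[576.683  171.4262]
 [470.0114 146.652 ]]
0.25 [[578.4722 168.0325]
 [472.7729 138.4826]]
```

```bash
python3 - <<'E'
from h import *
for i in range(4):
  a=robot.snapshot('side'); s=robot.state(); p(s['time_s'],s['tool_pos'],s['wrist_force'])
old=cv2.imread('pics/s1.png')[:,:,::-1]
p('diff',np.abs(a.astype(int)-old).max())
t=a[:,:,::-1]
cv2.imwrite("pics/c2.png",cv2.resize(t[130:220,210:330],(800,600),interpolation=cv2.INTER_CUBIC))
E
```

```text
3.5 [0.5697 0.2065 0.052 ] [-0.2134 -0.1133 -0.0123]
3.55 [0.5697 0.2065 0.052 ] [ 0.1727 -0.9125  0.2921]
3.6 [0.5697 0.2065 0.052 ] [0.2313 0.0784 0.5035]
3.65 [0.5697 0.2065 0.052 ] [-0.3674 -0.3362 -0.0636]
diff 30
```

View pics/c2.png

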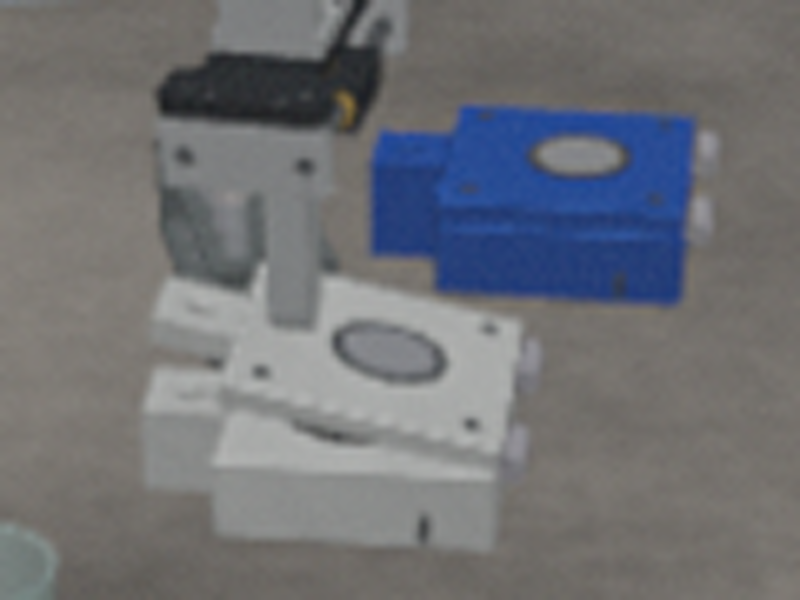

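```bash
python3 - <<'E'
from h import *
P=np.array([.225,.5016,.184]); y=np.array([.41,.91,0])
for z in(0,.02,.1): p(z,proj('side',[P+[0,0,z],P+[0,0,z]+y*.053,P+[0,0,z]-y*.053]).ravel(), proj('top',[P+[0,0,z]]))
t=cv2.imread('pics/side0.png')
cv2.imwrite("pics/c3.png",cv2.resize(t[40:130,80:160],(640,720))[:600])
E
```

```text
0 [126.1256 116.1674 133.3713 110.6775 118.4594 121.9879] [[ 27.9077 373.8918]]
0.02 [125.2854 110.0128 132.5999 104.6654 117.5432 115.6848] [[ 22.0324 375.9241]]
0.1 [121.8607  84.6601 129.4582  79.9237 113.8063  89.6938] [[ -4.3641 385.0288]]
```

View pics/c3.png

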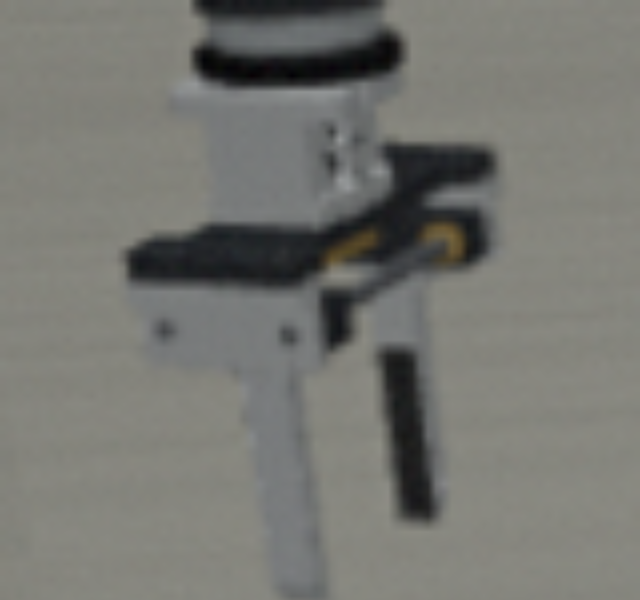

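The last crops show the fingertips about 20 mm higher than the reported TCP. The start picture shows the same offset, so true tip z ≈ reported z + 0.021. The lid is still at about 0.23 rad, so I'll keep pushing and watch the force.

>>> step_arm --commands '[[1, [0, 0, -0.1], [0, 0, 0]], [1, [0, 0, -0.1], [0, 0, 0]], [1, [0, 0, -0.08], [0, 0, 0]], [1, [0, 0, -0.06], [0, 0, 0]], [1, [0, 0, -0.04], [0, 0, 0]], [1, [0, 0, 0], [0, 0, 0]]]'

```text
time_s: 4.4
tool_pos: [0.5696, 0.2066, 0.033]
tool_rot: [-3.142, -0.0, 2.72]
wrist_force: [-1.0, 0.9, 1.4]
grip_width: 0.0007
```

>>> step_arm --commands '[[1, [0, 0, -0.02], [0, 0, 0]], [1, [0, 0, -0.02], [0, 0, 0]], [1, [0, 0, 0], [0, 0, 0]], [1, [0, 0, 0], [0, 0, 0]]]'

```text
time_s: 4.9
tool_pos: [0.5695, 0.2066, 0.0312]
tool_rot: [-3.142, -0.0, 2.72]
wrist_force: [-4.4, 1.3, 5.2]
grip_width: 0.0004
```

>>> step_arm --commands '[[1, [0, 0, -0.03], [0, 0, 0]], [1, [0, 0, 0], [0, 0, 0]], [1, [0, 0, 0], [0, 0, 0]]]'

```text
time_s: 5.28
tool_pos: [0.5694, 0.2067, 0.0298]
tool_rot: [-3.142, -0.0, 2.72]
wrist_force: [-5.8, 0.8, 6.9]
grip_width: 0.0003
```

>>> step_arm --commands '[[1, [0, 0, 0.7], [0, 0, 0]], [1, [0, 0, 0.9], [0, 0, -1]], [-1, [0, -0.5, 0.9], [0, 0, -1]], [-1, [0, -0.9, 0], [0, 0, -1]], [-1, [0, -0.9, 0], [0, 0, -1]], [-1, [0, -0.9, 0], [0, 0, -1]], [-1, [0, -0.9, 0], [0, 0, -1]], [-1, [0, -0.9, 0], [0, 0, -1]], [-1, [0, -0.9, 0], [0, 0, -1]], [-1, [0, -0.9, 0], [0, 0, -1]]]'

```text
time_s: 6.52
tool_pos: [0.5696, -0.1351, 0.1544]
tool_rot: [3.141, 0.0, 1.931]
wrist_force: [0.4, 0.2, -0.4]
grip_width: 0.0771
```

>>> step_arm --commands '[[-1, [0, -0.6, 0], [0, 0, -1]], [-1, [0, -0.6, 0], [0, 0, -0.9]], [-1, [0, 0, 0], [0, 0, 0]], [-1, [0, 0, 0], [0, 0, 0]]]'

```text
time_s: 7.02
tool_pos: [0.5697, -0.1929, 0.1543]
tool_rot: [-3.141, -0.0, 1.77]
wrist_force: [-0.4, 0.1, -0.2]
grip_width: 0.0939
```

```bash
python3 - <<'E'
from h import *
t=snap('top','pics/t4.png')[:,:,::-1];s=snap('side','pics/s4.png')[:,:,::-1]
c=lambda i,x,y,w,h:cv2.resize(i[y:y+h,x:x+w],(400,300),interpolation=cv2.INTER_CUBIC)
S=robot.state();P=S['tool_pos'];p(P,S['tool_rot'],proj('side',[P+[0,0,.021]]))
h=np.array([.657,.176,.038]);f=np.array([-.947,.321,0])
for th in(0,.05,.1):
  q=[h+f*(a*np.cos(th)-b*np.sin(th))+np.array([0,0,1])*(a*np.sin(th)+b*np.cos(th)) for a,b in((.06,.0125),(.138,.0125))]
  p(th,(proj('side',q)-[222,140])*4, (proj('top',q)-[150,165])*4+[400,0])
cv2.imwrite("pics/c4.png",np.vstack([np.hstack([c(s,222,140,100,75),c(t,150,165,100,75)]),np.hstack([c(s,240,180,120,90),c(t,335,180,80,60)])]))
E
```

```text
[ 0.5698 -0.1925  0.1545] [ 3.1415 -0.      1.7704] [[291.0084 218.5903]]
0 [[171.5542 185.6941]
 [ 63.7539 180.1971]] [[582.3935 156.053 ]
 [537.5172 276.2114]]
0.05 [[172.5265 182.0415]
 [ 64.5978 171.724 ]] [[581.8059 154.0624]
 [535.3677 273.606 ]]
0.1 [[173.707  178.4398]
 [ 65.9221 163.2944]] [[581.313  151.846 ]
 [533.4106 270.4348]]
```

View pics/c4.png

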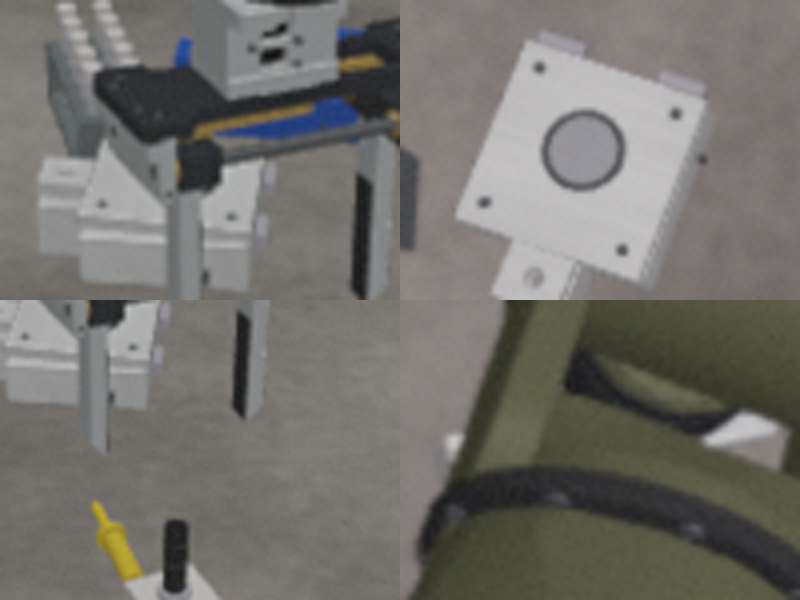

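The lid now rests on its button, with its hole at top-view crop (534,278) and side-view crop (66,173), which fits θ≈0.04–0.05. The open fingers straddle the long pin's column. Next I'll centre on the pin and descend.

>>> step_arm --commands '[[-1, [0.05, -0.1, -0.4], [0, 0, 0]], [-1, [0, 0, -0.6], [0, 0, 0]], [-1, [0, 0, -0.6], [0, 0, 0]], [-1, [0, 0, -0.4], [0, 0, 0]], [-1, [0, 0, -0.24], [0, 0, 0]], [-1, [0, 0, 0], [0, 0, 0]]]'

```text
time_s: 7.88
tool_pos: [0.5718, -0.1982, 0.0414]
tool_rot: [-3.14, -0.001, 1.769]
wrist_force: [0.0, 0.0, -0.5]
grip_width: 0.0937
```

```bash
python3 - <<'E'
from h import *
p('lid hole tri',*tri((222+66/4,140+173/4),(150+134/4,165+278/4)))
p('disc',*tri((0,0),(0,0)) if 0 else onz('top',(150+183/4,165+151/4),.053))
s=snap('side','pics/s5.png')[:,:,::-1]
S=robot.state();P=S['tool_pos'];p(P,S['wrist_force'])
cv2.imwrite("pics/c5.png",cv2.resize(s[230:305,245:345],(800,600),interpolation=cv2.INTER_CUBIC))
E
```

```text
lid hole tri [0.5264 0.221  0.0557] 0.0036
disc 0.6028 0.1945 0.053
[ 0.5723 -0.1984  0.0424] [0.538  0.045  0.3841]
```

View pics/c5.png

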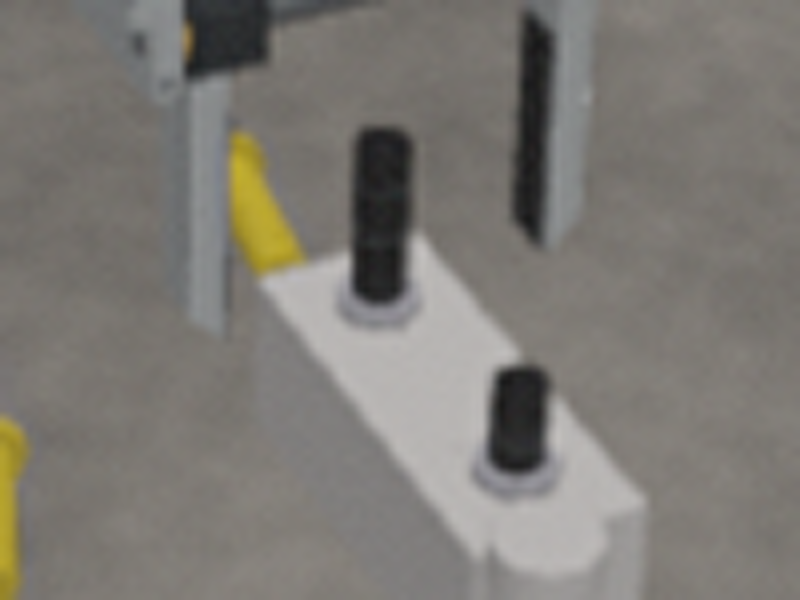

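The tip midpoint is around crop (377,288), right on the pin's axis (378,300 at the collar) and just above it. Closing now.

>>> step_arm --commands '[[1, [0, 0, 0], [0, 0, 0]], [1, [0, 0, 0], [0, 0, 0]], [1, [0, 0, 0], [0, 0, 0]], [1, [0, 0, 0], [0, 0, 0]], [1, [0, 0, 0], [0, 0, 0]], [1, [0, 0, 0], [0, 0, 0]], [1, [0, 0, 0], [0, 0, 0]]]'

```text
time_s: 8.8
tool_pos: [0.5722, -0.1985, 0.0424]
tool_rot: [-3.142, -0.0, 1.769]
wrist_force: [0.7, 1.2, 0.1]
grip_width: 0.0276
```

>>> step_arm --commands '[[1, [0, 0, 0], [0, 0, 0]], [1, [0, 0, 0], [0, 0, 0]], [1, [0, 0, 0], [0, 0, 0]], [1, [0, 0, 0], [0, 0, 0]]]'

```text
time_s: 9.3
tool_pos: [0.5727, -0.1984, 0.0425]
tool_rot: [3.14, 0.0, 1.769]
wrist_force: [6.1, 1.0, -2.5]
grip_width: 0.0157
```

>>> step_arm --commands '[[1, [0, 0, 0.4], [0, 0, 0]], [1, [0, 0, 0.8], [0, 0, 0]], [1, [0, 0, 0.8], [0, 0, 0]], [1, [0, 0, 0.3], [0, 0, 0]]]'

```text
time_s: 9.8
tool_pos: [0.5726, -0.1988, 0.1595]
tool_rot: [3.14, 0.002, 1.769]
wrist_force: [-0.5, -0.0, -0.1]
grip_width: 0.0156
```

>>> step_arm --commands '[[1, [-0.09, 0.84, 0], [0, 0, 0]], [1, [-0.09, 0.84, 0], [0, 0, 0]], [1, [-0.09, 0.84, 0], [0, 0, 0]], [1, [-0.09, 0.84, 0], [0, 0, 0]], [1, [-0.09, 0.84, 0], [0, 0, 0]], [1, [-0.09, 0.84, 0], [0, 0, 0]], [1, [-0.09, 0.84, 0], [0, 0, 0]], [1, [-0.09, 0.84, 0], [0, 0, 0]], [1, [-0.1, 0.84, 0], [0, 0, 0]], [1, [-0.1, 0.84, -0.6], [0, 0, 0]]]'

```text
time_s: 11.05
tool_pos: [0.5264, 0.223, 0.1277]
tool_rot: [3.139, -0.0, 1.769]
wrist_force: [1.2, 0.1, -1.3]
grip_width: 0.0154
```

>>> step_arm --commands '[[1, [0, 0, 0], [0, 0, 0]], [1, [0, 0, 0], [0, 0, 0]]]'

```text
time_s: 11.3
tool_pos: [0.5261, 0.2211, 0.127]
tool_rot: [-3.141, 0.0, 1.769]
wrist_force: [0.2, 0.9, 0.8]
grip_width: 0.0153
```

```bash
python3 - <<'E'
from h import *
s=snap('side','pics/s6.png')[:,:,::-1];t=snap('top','pics/t6.png')[:,:,::-1]
S=robot.state();P=S['tool_pos'];p(P,S['tool_rot'],S['wrist_force'],S['grip_width'])
q=[[.526,.2205,.056]]+[[P[0],P[1],z] for z in (P[2]-.0317,P[2]-.0317+.04,P[2]-.0317+.07)]
p((proj('side',q)-[200,125])*8)
cv2.imwrite("pics/c6.png",cv2.resize(s[125:200,200:300],(800,600),interpolation=cv2.INTER_CUBIC))
E
```

```text
[0.5266 0.2207 0.1278] [3.1411e+00 1.0000e-04 1.7676e+00] [ 0.3516  0.6158 -1.4211] 0.0159
[[302.14   466.6032]
 [300.5869 365.4208]
 [297.542  261.9765]
 [295.2243 182.5057]]
```

View pics/c6.png

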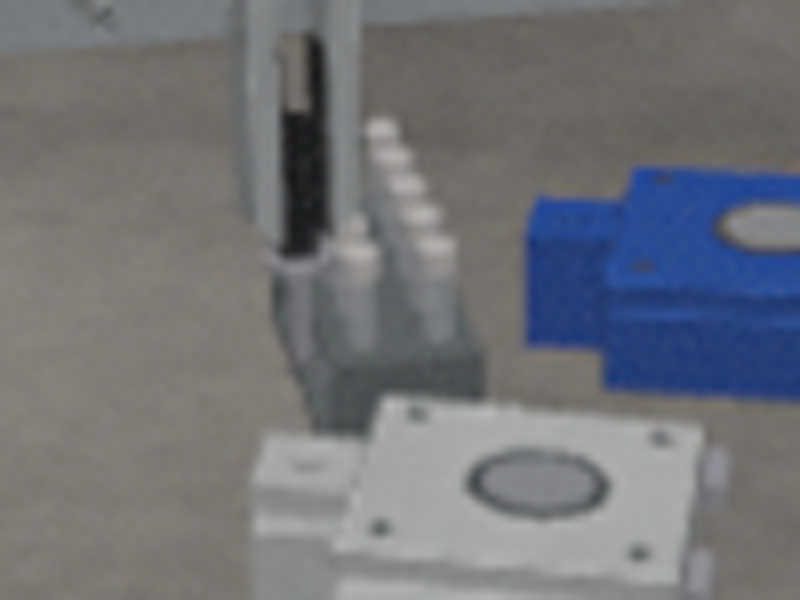

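Side view: the tip is near (305,361) and the lid hole at (308,462). The drop line from the tip lands on the hole. The collar at (299,260) is as predicted. I'll descend in steps and watch the force.

>>> step_arm --commands '[[1, [0, 0, -0.4], [0, 0, 0]], [1, [0, 0, -0.3], [0, 0, 0]], [1, [0, 0, -0.1], [0, 0, 0]], [1, [0, 0, -0.1], [0, 0, 0]], [1, [0, 0, -0.06], [0, 0, 0]], [1, [0, 0, 0], [0, 0, 0]]]'

```text
time_s: 12.15
tool_pos: [0.5263, 0.2215, 0.0795]
tool_rot: [3.141, 0.0, 1.769]
wrist_force: [0.4, -0.9, -1.0]
grip_width: 0.0157
```

>>> step_arm --commands '[[1, [0, 0, -0.06], [0, 0, 0]], [1, [0, 0, -0.06], [0, 0, 0]], [1, [0, 0, -0.06], [0, 0, 0]], [1, [0, 0, -0.06], [0, 0, 0]], [1, [0, 0, 0], [0, 0, 0]]]'

```text
time_s: 12.78
tool_pos: [0.5261, 0.2215, 0.0672]
tool_rot: [-3.141, 0.0, 1.769]
wrist_force: [1.1, -0.7, -0.6]
grip_width: 0.0154
```

>>> step_arm --commands '[[1, [0, 0, -0.08], [0, 0, 0]], [1, [0, 0, -0.08], [0, 0, 0]], [1, [0, 0, -0.08], [0, 0, 0]], [1, [0, 0, -0.08], [0, 0, 0]], [1, [0, 0, -0.06], [0, 0, 0]], [1, [0, 0, 0], [0, 0, 0]]]'

```text
time_s: 13.52
tool_pos: [0.5261, 0.2215, 0.0483]
tool_rot: [-3.141, -0.0, 1.769]
wrist_force: [0.4, -0.3, 0.2]
grip_width: 0.0156
```

>>> step_arm --commands '[[1, [0, 0, -0.03], [0, 0, 0]], [1, [0, 0, -0.03], [0, 0, 0]], [1, [0, 0, -0.03], [0, 0, 0]], [1, [0, 0, 0], [0, 0, 0]]]'

```text
time_s: 14.02
tool_pos: [0.5261, 0.2216, 0.0438]
tool_rot: [-3.142, -0.0, 1.769]
wrist_force: [-0.6, 1.3, 1.7]
grip_width: 0.0153
```

>>> step_arm --commands '[[1, [0, 0, -0.03], [0, 0, 0]], [1, [0, 0, 0], [0, 0, 0]], [1, [0, 0, 0], [0, 0, 0]]]'

```text
time_s: 14.4
tool_pos: [0.5263, 0.2216, 0.0427]
tool_rot: [3.141, -0.0, 1.769]
wrist_force: [-3.1, 0.8, 5.9]
grip_width: 0.0151
```

>>> step_arm --commands '[[1, [0, 0, -0.03], [0, 0, 0]], [1, [0, 0, 0], [0, 0, 0]], [1, [0, 0, 0], [0, 0, 0]]]'

```text
time_s: 14.78
tool_pos: [0.5264, 0.2217, 0.0425]
tool_rot: [3.141, -0.0, 1.769]
wrist_force: [-9.5, -2.3, 19.9]
grip_width: 0.0155
```

```bash
python3 - <<'E'
from h import *
s=snap('side','pics/s7.png')[:,:,::-1]
S=robot.state();p(S['tool_pos'],S['wrist_force'],S['ft_torque'],S['time_s'])
h=np.array([.657,.176,.038]);f=np.array([-.947,.321,0])
cv2.imwrite("pics/c7.png",cv2.resize(s[125:200,200:300],(800,600),interpolation=cv2.INTER_CUBIC))
E
```

```text
[0.5264 0.2217 0.0425] [-9.4787 -2.3745 20.7209] [-0.4243  1.9479  0.0163] 14.825
```

View pics/c7.png

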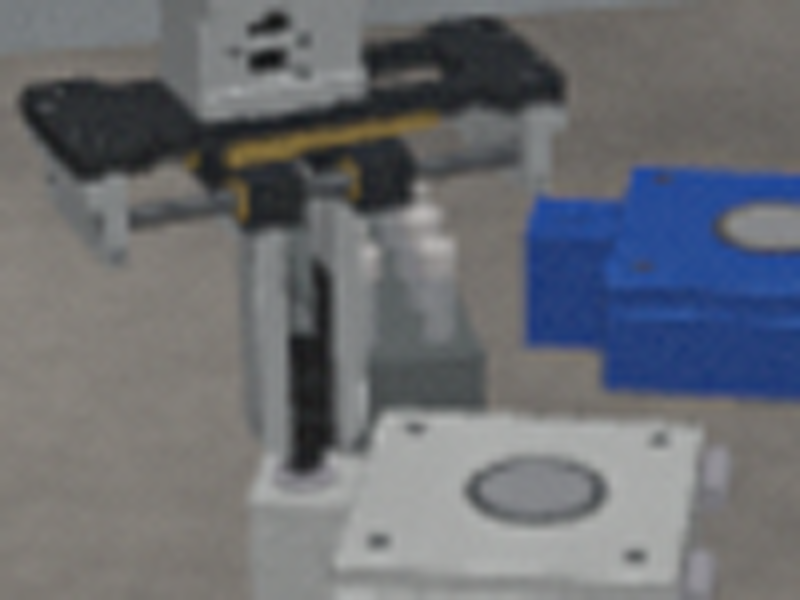

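>>> step_arm --commands '[[1, [0, 0, 0], [0, 0, 0]], [1, [0, 0, 0], [0, 0, 0]], [1, [0, 0, 0], [0, 0, 0]], [1, [0, 0, 0], [0, 0, 0]], [1, [0, 0, 0], [0, 0, 0]], [1, [0, 0, 0], [0, 0, 0]], [1, [0, 0, 0], [0, 0, 0]], [1, [0, 0, 0], [0, 0, 0]]]'

```text
time_s: 15.82
tool_pos: [0.5264, 0.2217, 0.0425]
tool_rot: [3.141, -0.0, 1.769]
wrist_force: [-9.7, -2.3, 20.2]
grip_width: 0.0154
```

The push holds steady at about 20 N with no drift, so I'm handing in.

```bash
python3 -c "
from h import *
robot.job_done(); s=robot.state(); p(s['time_s'],s['tool_pos'],s['wrist_force'],s['grip_width'])"
```

```text
the job is handed in; nothing more can be done
the job is handed in; nothing more can be done
```

The lid is swung shut, and the long pin has been moved from the stand through the lid's hole into the base. I handed the job in at about 15.8 s with the gripper still holding the pin and pushing it down. No verdict is reported.

- **Last checks passed:** the push held steady at about 20 N for 1 s, with no movement and the pin still gripped (15.4 mm opening). The final picture shows the collar on the lid and no visible gap between lid and base. The tool stopped at the same height as when it gripped the pin in the stand, which puts the collar at about 50 mm, where it should be.
- **What disagreed:** the pictures showed the fingertips about 20 mm higher than the reported TCP. I worked with that offset, and the contact heights agreed with it.
- **Also seen:** a steady sideways force of about 10 N remained during the final push. The top and side views differed by 2–3 mm on where the base hole is, but the pin went in without resistance.
- **Not checked:** I took no last measurement of the spare pin, beaker, rack or bottle. My path kept clear of them, and I felt no unexpected contact.

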